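# Open the bench scale and weigh the turquoise brooch

## Task

Weigh the brooch with the turquoise stone: raise the scale's stiff lid by its pull loop to 110 degrees from closed, so that its display leans back a little like a laptop screen, and leave it standing there. Then press the blue zero key down with the pan still empty, and after that lay the brooch gently on the round pan, stone up and wholly on it, without leaning on the pan or pressing the key again. Leave the plain silver pieces, the mug and the jar where they are.

Things in the scene. Friction and masses are not known exactly. Their poses are not given: they have to be found in the camera images.
- scale: Bench scale, light grey, fixed on rubber feet: a base 150 x 150 x 34 mm high with a dark top, covered by a hinged lid with the display inside. Origin: centre of the underside, on the bench. Its x axis points from the front (pull loop side) to the hinge at the back, y to the left, z up. It stands left or right of the middle, turned up to 17 degrees.
- lid (a joint): Angle of the scale's lid about its rear hinge (rad): 0 closed, grows as it opens; 1.57 upright, 1.92 is 110 degrees, 2.4 the stop. Starts between 0 and 0.4. Stiff friction hinge (about 0.45 N m, plus the lid's weight of 0.22 kg: 3 to 5 N at the loop); it stays where it is left.
- lid_grip (a point): Grip point in the black pull loop on the lid's front edge, 172 mm from the hinge axis, level with it when closed; moves with the lid. The loop is 40 mm wide along the scale's y (flat outer sides to pinch), 12 mm thick, and reaches from 144 to 186 mm from the axis. Free bench lies beside and below it. Its x axis points from loop to hinge, y along the hinge axis.
- lid_hinge (a point): Middle of the lid's hinge axis: 66 mm behind the scale's centre along its x, 40 mm above the bench; it runs along the scale's y. At angle a the grip point is 172 mm x cos(a) in front of it and 172 mm x sin(a) above it. The lid is a shallow tray 154 mm wide reaching 144 mm from the axis, skirts 13 mm deep; closed it covers pan and key.
- zero_key (a joint): Travel of the round blue zero key (m): 0 up, 0.004 fully down (about 2.8 N), springs back. It counts as pressed beyond 0.0025.
- zero_key_top (a point): Middle of the top of the blue zero key, 20 mm diameter, 42 mm above the bench, 8 mm proud of the base, 56 mm in front of the scale's centre (19 mm behind the base's front edge).
- pan: Round steel weighing pan, 76 mm diameter, 5 mm thick, fixed on the base. Origin: centre of its underside, 34 mm above the bench, 12 mm behind the scale's centre and 54 mm in front of the hinge axis.
- pan_top (a point): Middle of the pan's top face, 39 mm above the bench. With the lid at 110 degrees the lid stands behind it, so keep the wide side of the gripper along the scale's y here.
- block: Wooden bench block with a sheet of white paper on it, 150 x 190 x 25 mm high, fixed; carries the three silver pieces. Origin: centre of the underside. On the other side from the scale.
- brooch: The brooch to weigh: silver disc 34 mm diameter, 8 mm thick with a beaded rim, and a domed turquoise stone (23 mm) on top, 13 mm in all; about 35 g. Origin: centre of the underside, z up through the stone. Starts on the bench block.
- plain_a: Plain silver disc of the same 34 x 8 mm with an empty ring-shaped bezel and no stone, 11 mm in all, loose on the bench block. Leave alone. Origin: centre of the underside.
- plain_b: A second plain silver disc without a stone, like plain_a. Leave alone. Origin: centre of the underside.
- mug: Cream mug, 82 mm diameter, 92 mm high, beyond the scale and block, near the middle. Leave alone. Origin: centre of the underside.
- jar: White jar with a blue cap, 56 mm diameter, 62 mm high, far from the robot on its right (-y). Leave alone. Origin: centre of the underside.

How it is judged:
By the outcome, as a careful person would: the job done as asked, in the order asked, and still so for the second after the job is handed in, with the robot touching nothing.
It also fails if it takes over 70 s, if anything falls off the work surface, if the arm or the gripper's body presses on something with over 40 N, if the wrist force passes 120 N, or if a joint passes its speed limit or range.

## Robot

A 6-joint arm with a two-finger parallel gripper is mounted at the origin on the work surface. World frame = base frame: x ahead of the robot, y to its left, z up, the work surface at z = 0. Lengths are in mm, angles in rad, forces in N, time in s.
With the tool pointing down it reaches from about 275 to 725 mm from the base axis. Payload 5.6 kg.
Tool frame: the origin (TCP) lies midway between the tips of the shut fingers; the grasp point (between the pads) lies 19 mm behind it; z points along the fingers, y is the line along which they close (so a half turn about z gives the same grasp; the last joint's range is limited). The gripper opens to 85 mm and grips with 20 to 120 N. Pads are 22 mm wide; open, the fingers measure 114 mm over their backs; the gripper's body (76 mm by 85 mm) begins 54 mm behind the grasp point. The pads swing forward as they close: fully open they stand 13 mm farther back than shut.
Start: joints at [1.475, 0.255, 0.108, 0, -1.424, -0.285], TCP at [204.388, 510.606, 231.283] pointing down, gripper open.
Joint ranges: [-2.95, 2.95], [-1.21, 1.97], [-1.09, 1.5], [-2.87, 1.71], [-2.94, -0.07], [-3.05, 3.05]. Speed limits (rad/s): [2.57, 2.57, 3.14, 3.14, 3.14, 3.14].

## Interface

Orientations are given as a unit quaternion [x, y, z, w].
In Python, from rig import get_obs, vision, order gives the robot as it stands.
- The arm moves only by the tool send_rows, never from a script. Its arguments are lists of equal length, an entry for each row: "slide": the shift along the tool's x, y, z in mm, a list of three; "rot": the turn, a rotation vector about the tool's x, y, z in degrees, a list of three; "grip": the closure, from 0 (fully open) to 1 (shut). In form: {"slide": [[tx, ty, tz], ...], "rot": [[wx, wy, wz], ...], "grip": [grip, ...]}. A call has 1 to 20 rows; each row is the pose to reach, as a shift and turn from the pose commanded when the call began, along the tool's axes at that moment; what a row does not reach only later rows make up. A row lasts 1/10 s, in which the tool goes at most 50 mm and 8.59 degrees, less where a joint would pass 70% of its speed; a pose out of reach is approached as far as the arm can. A call with a gripper value outside its range is refused whole. The fingers move at their own pace and stop on an object; "squeeze" is the grip in N (left out, the last holds). Time passes only in rows, so rows that repeat a pose let the fingers close. It gives the time, the measured TCP pose, the force, the opening and the grip force at its end, in the units of the state.
- get_obs(): the state, without advancing time (a new reading comes with each control period).
- vision.read_camera(name): name is "scene" or "side" or "wrist"; returns (picture, depth): 480x640x3 uint8, red, green, blue; 480x640 float32, mm along the optical axis (not along the pixel's ray), 0 where there is no reading.
- vision.calibration(name): a dict with "fx", "fy", "cx", "cy" (pixels), "pose" (4x4, takes a point from camera to world coordinates). Camera axes: x right, y down, z forward; pixel columns grow to the right and rows downward; lengths in mm; the calibration is good to about 2 mm. A picture is of the moment at which its call begins: read the wrist's pose just before it. calibration takes no time and is no camera call; for the wrist camera it gives the pose at the moment of the call.
- order.close_job(): hands the job in; it is judged then, once.
The state is a dict: "clock": time; "joint_pos": joint angles; "joint_velocities": joint speeds; "tau": joint torques, N m; "position": TCP position; "tool_rot": TCP orientation; "ft_force": force on the tool from outside, world axes, zero at the start; "wrist_torque": the same for the moment, N m; "grip_width": finger opening in mm; "gripper_force": force on a finger pad.
Only numpy, scipy, OpenCV 4.12 (cv2) and the standard library are available. Lean on these libraries where they do the work, as an engineer would, in place of code of your own. Each camera call takes 0.05 s, during which the arm holds its last target. There are 200 camera calls.

## Working session

There is one attempt and no reset: what is moved stays moved. The work goes in short steps, Python scripts to look and compute and a tool call to move; the robot and the scene stay as the last step left them, time stands still between calls to the robot, and variables do not carry over. Pictures are saved under pics/ and viewed, at most 12 in all, crops included, and the job is handed in when it is done.

Besides the shell and the picture viewer there is one more tool, called after "Emit:" as name(argument=value, ...), one argument or row to a line, values as JSON. send_rows: Moves the arm, as the interface text tells. Its arguments: {"type":"object","properties":{"slide":{"type":"array","items":{"type":"array","items":{"type":"number"}}},"rot":{"type":"array","items":{"type":"array","items":{"type":"number"}}},"grip":{"type":"array","items":{"type":"number"}},"squeeze":{"type":"number"}},"required":["slide","rot","grip"]}

```bash
mkdir -p pics; ls; cat > h.py <<'E'
import numpy as np, cv2
from rig import get_obs, vision, order
from scipy.spatial.transform import Rotation as R
def shot(n,f=None):
    c=vision.calibration(n); p,d=vision.read_camera(n)
    if f: cv2.imwrite('pics/'+f,p[:,:,::-1])
    return p,d,c
def pts(d,c):
    v,u=np.mgrid[:480,:640]; P=np.stack([(u-c['cx'])/c['fx']*d,(v-c['cy'])/c['fy']*d,d],-1)
    T=np.array(c['pose']); return P@T[:3,:3].T+T[:3,3]
def ray(u,v,c,z):
    T=np.array(c['pose']); r=T[:3,:3]@[(u-c['cx'])/c['fx'],(v-c['cy'])/c['fy'],1]; o=T[:3,3]
    return o+r*(z-o[2])/r[2]
def totool(target,Rt=None):
    o=get_obs(); Q=R.from_quat(o['tool_rot']); s=Q.inv().apply(np.array(target)-o['position'])
    return s, (None if Rt is None else (Q.inv()*Rt).as_rotvec(degrees=True))
E
python3 - <<'E'
from h import *
o=get_obs(); print({k:np.round(v,3) for k,v in o.items()})
a,d,c=shot('scene'); b,d2,c2=shot('side')
cv2.imwrite('pics/a.png',a[:,:,::-1]);cv2.imwrite('pics/b.png',b[:,:,::-1])
print(np.round(c['pose'],2),np.round(c2['pose'],2),c['fx'])
E
```

```text
pics
{'clock': np.float64(0.0), 'joint_pos': array([ 1.475,  0.256,  0.107, -0.   , -1.424, -0.285]), 'joint_velocities': array([ 0.   , -0.001,  0.001, -0.001, -0.001,  0.   ]), 'tau': array([ 0.0000e+00, -3.8664e+01,  2.3794e+01,  5.3650e+00, -6.0000e-03,
        0.0000e+00]), 'position': array([204.192, 510.145, 230.399]), 'tool_rot': array([ 0.982, -0.189, -0.   ,  0.001]), 'ft_force': array([ 0.263,  0.149, -0.424]), 'wrist_torque': array([-0.033, -0.017,  0.069]), 'gripper_force': np.float64(0.0), 'grip_width': np.float64(85.213)}
[[ 5.9000e-01  6.9000e-01 -4.2000e-01  9.2760e+02]
 [ 8.1000e-01 -4.9000e-01  3.2000e-01 -3.0335e+02]
 [ 1.0000e-02 -5.3000e-01 -8.5000e-01  7.1978e+02]
 [ 0.0000e+00  0.0000e+00  0.0000e+00  1.0000e+00]] [[ 8.6000e-01 -3.3000e-01  3.9000e-01  3.1132e+02]
 [-5.0000e-01 -5.9000e-01  6.3000e-01 -4.7790e+02]
 [ 2.0000e-02 -7.4000e-01 -6.7000e-01  5.4658e+02]
 [ 0.0000e+00  0.0000e+00  0.0000e+00  1.0000e+00]] 454.2574010886975
```

View pics/a.png

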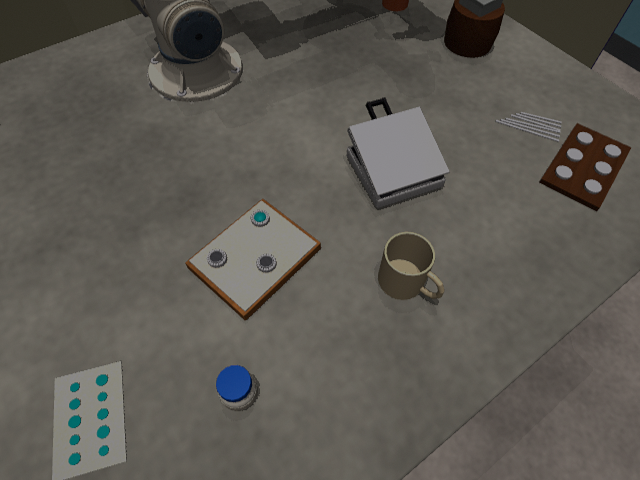

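View pics/b.png

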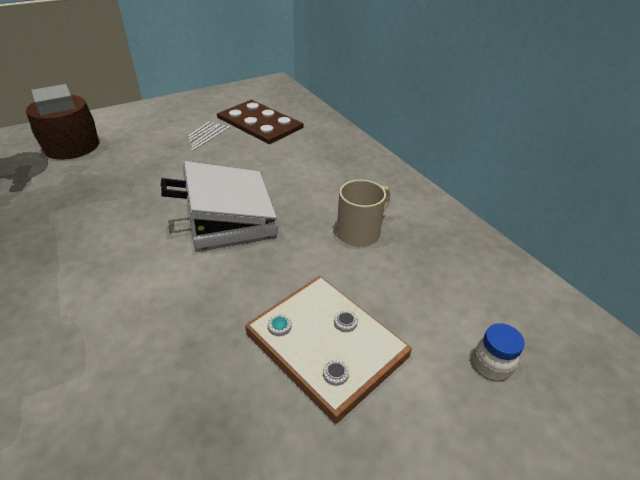

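```bash
python3 - <<'E'
from h import *
for n in ('scene','side'):
    a,d,c=shot(n); P=pts(d,c); hsv=cv2.cvtColor(a,cv2.COLOR_RGB2HSV)
    # brooch
    box=np.zeros((480,640),bool); 
    if n=='scene': box[200:235,245:275]=1; lid=np.array([[360,133],[415,115],[438,165],[380,185]]); lb=(slice(95,120),slice(362,400))
    else: box[310:340,262:298]=1; lid=np.array([[192,170],[258,178],[268,210],[195,205]]); lb=(slice(172,202),slice(158,190))
    m=box&(hsv[...,0]>80)&(hsv[...,0]<100)&(hsv[...,1]>120)
    v,u=np.nonzero(m); print(n,'stone',m.sum(),np.round(ray(u.mean(),v.mean(),c,25+10.5),1), np.round(np.median(P[m],0),1))
    k=np.zeros((480,640),np.uint8); cv2.fillPoly(k,[lid],1); q=P[(k>0)&(d>0)]
    for _ in range(3):
        ce=q.mean(0); w=np.linalg.svd(q-ce,full_matrices=False)[2][2]; w*=np.sign(w[2]); r=(q-ce)@w; q=q[abs(r)<max(2,2*r.std())]
    print('lid n',w.round(3),'ce',ce.round(1),'std',r.std().round(2),'ang',np.arccos(w[2]).round(3),'yaw',np.degrees(np.arctan2(-w[1],-w[0])).round(1))
    g=np.zeros((480,640),bool); g[lb]=hsv[lb][...,2]<40; g&=d>0
    # loop pts close to lid plane
    L=P[g]; rr=(L-ce)@w; L=L[(rr<6)&(rr>-25)]; print('loop',len(L),np.median(L,0).round(1),'off',np.median((L-ce)@w).round(1))
    th=np.arctan2(-w[1],-w[0]); X=np.array([np.cos(th),np.sin(th),0]);Y=np.array([-X[1],X[0],0]); A=np.arccos(w[2]); e=X*np.cos(A)-np.array([0,0,np.sin(A)])
    print('loop along e',np.percentile((L-ce)@e,[2,98]).round(1),'Y',np.percentile((L-ce)@Y,[2,98]).round(1))
    # lid extents
    dist=abs((P-ce)@w); mm=(dist<3)&(d>0)&(hsv[...,2]>90)&(np.linalg.norm(P-ce,axis=-1)<115)
    cnt=max(cv2.findContours(mm.astype(np.uint8),0,1)[0],key=cv2.contourArea); mk=cv2.drawContours(np.zeros((480,640),np.uint8),[cnt],-1,1,-1)>0; l=P[mk&mm]
    e1,e2=np.percentile((l-ce)@e,[1,99]); y1,y2=np.percentile((l-ce)@Y,[1,99]); print('ext e',e1.round(1),e2.round(1),'Y',y1.round(1),y2.round(1),'Ctop',(ce+e*(e1+e2)/2+Y*(y1+y2)/2).round(1))
    print('loopYpts',np.round([ce+Y*np.percentile((L-ce)@Y,50)],1))
E
```

```text
scene stone 91 [ 478.4 -112.3   35.5] [ 480.5 -113.1   38.1]
lid n [ 0.302 -0.074  0.951] ce [525.9 174.4  75.5] std 1.09 ang 0.316 yaw 166.3
loop 222 [425.6 202.7  97.6] off -9.2
loop along e [ 72.  100.9] Y [-21.4  17.9]
ext e -56.6 59.8 Y -77.2 73.4 Ctop [524.9 176.6  75. ]
loopYpts [[526.5 176.6  75.5]]
side stone 135 [ 476.3 -113.1   35.5] [ 475.5 -114.6   36.9]
lid n [ 0.3   -0.072  0.951] ce [517.4 167.9  75.9] std 0.7 ang 0.314 yaw 166.4
loop 331 [429.2 190.4  92.6] off -11.9
loop along e [65.  97.8] Y [-28.4  10. ]
ext e -60.3 57.2 Y -85.1 66.0 Ctop [521.1 176.9  76.4]
loopYpts [[516.8 165.4  75.9]]
```

```bash
python3 - <<'E'
from h import *
w=np.array([.301,-.073,.951]); w/=np.linalg.norm(w); A=np.arccos(w[2]); th=np.arctan2(w[1],w[0]); X=np.array([np.cos(th),np.sin(th),0]);Y=np.array([-X[1],X[0],0]); e=-X*np.cos(A)+np.array([0,0,np.sin(A)])
print('A',A,'yaw',np.degrees(th)); ce=np.array([521.5,171,75.8])
for n in ('scene','side'):
    a,d,c=shot(n); P=pts(d,c); hsv=cv2.cvtColor(a,cv2.COLOR_RGB2HSV)
    Q=P-ce; r=Q@w; s=Q@e; y=Q@Y; ok=(d>0)&(abs(r)<5)&(np.hypot(s,y)<125)
    l=ok&(hsv[...,2]>90)&(abs(s)<90); p=lambda x,m:np.percentile(x[m],[1,50,99]).round(1)
    print(n,'lid s',p(s,l),'y',p(y,l),'r',p(r,l))
    g=(d>0)&(abs(r+6)<12)&(hsv[...,2]<45)&(s>60)&(s<140)&(abs(y)<40)
    print('loop',g.sum(),'s',p(s,g),'y',p(y,g),'r',p(r,g))
    yc=np.mean(np.percentile(y[l],[1,99]));sh=np.percentile(s[g],99)
    for S,nm in((sh-14,'s from loop tip'),(np.percentile(s[l],99)+28,'s from lid edge')):
        G=ce+e*S+Y*yc; print(nm,G.round(1),'hinge',(G-172*e).round(1), 'loopY',np.mean(p(y,g)[[0,2]]),yc)
E
```

```text
A 0.31485062041565515 yaw -13.632442780338476
scene lid s [-73.7  -3.4  70.3] y [-68.8   4.   81.4] r [-2.3  0.8  3.8]
loop 221 s [ 77.4 101.6 112.8] y [-13.8   6.8  26.7] r [-17.3  -7.8  -4.3]
s from loop tip [431.7 199.2 106.4] hinge [590.6 160.7  53.1] loopY 6.449999999999999 6.267518809968969
s from lid edge [432.1 199.1 106.3] hinge [591.  160.6  53. ] loopY 6.449999999999999 6.267518809968969
side lid s [-71.2   5.   73.3] y [-70.1  -3.9  81.2] r [-4.  -1.   0.7]
loop 281 s [ 74.5  96.7 115.5] y [-14.   -3.6  24.5] r [-17.6 -11.8  -7.6]
s from loop tip [429.  199.2 107.2] hinge [587.9 160.6  54. ] loopY 5.25 5.5807511159275975
s from lid edge [429.2 199.1 107.2] hinge [588.2 160.6  53.9] loopY 5.25 5.5807511159275975
```

```bash
cat >> h.py <<'E'
H=np.array([585.3,161.7,40]); th=np.radians(-13.6); X=np.array([np.cos(th),np.sin(th),0]); Y=np.array([-X[1],X[0],0]); Z=np.array([0,0,1.])
def rot(p,yaw=th):
    p=np.radians(p); x=np.array([np.cos(yaw),np.sin(yaw),0]); z=x*np.cos(p)-Z*np.sin(p); xx=x*np.sin(p)+Z*np.cos(p)
    return R.from_matrix(np.stack([xx,np.cross(z,xx),z],1))
def G(a): return H+172*(-X*np.cos(a)+Z*np.sin(a))
def show(name,pos,Rt,base=None):
    o=get_obs() ; Q=R.from_quat(o['tool_rot']) if base is None else base[1]; b=np.array(o['position']) if base is None else base[0]
    print(name,'slide',Q.inv().apply(pos-b).round(1).tolist(),'rot',(Q.inv()*Rt).as_rotvec(degrees=True).round(1).tolist(),'world',np.round(pos,1))
E
python3 - <<'E'
from h import *
for p in (20,35,50):
    r=rot(p); z=r.apply([0,0,1]); show(p,G(.315)+z*(19-80),r)
E
```

```text
20 slide [264.7, 213.7, 117.0] rot [5.1, 69.9, -7.1] world [370.6 213.6 114.2]
35 slide [272.0, 212.6, 102.9] rot [4.0, 54.9, -7.6] world [377.8 211.9 128.3]
50 slide [282.6, 211.1, 91.1] rot [2.9, 39.9, -7.9] world [388.2 209.4 140. ]
```

Emit:
send_rows(
  slide=[
    [272, 213, 40],
    [272, 213, 40],
    [272, 213, 40],
    [272, 213, 40],
    [272, 213, 40],
    [272, 213, 40],
    [272, 213, 40],
    [272, 213, 40],
    [272, 213, 103],
    [272, 213, 103],
    [272, 213, 103],
    [272, 213, 103],
    [272, 213, 103],
    [272, 213, 103],
  ],
  rot=[
    [4, 55, -7.6],
    [4, 55, -7.6],
    [4, 55, -7.6],
    [4, 55, -7.6],
    [4, 55, -7.6],
    [4, 55, -7.6],
    [4, 55, -7.6],
    [4, 55, -7.6],
    [4, 55, -7.6],
    [4, 55, -7.6],
    [4, 55, -7.6],
    [4, 55, -7.6],
    [4, 55, -7.6],
    [4, 55, -7.6],
  ],
  grip=[0, 0, 0, 0, 0, 0, 0, 0, 0, 0, 0, 0, 0, 0],
  squeeze=30,
)

```text
clock: 1.7
position: [379.9, 236.7, 148.3]
tool_rot: [0.883, -0.112, 0.451, 0.066]
ft_force: [-0.2, -0.0, 0.5]
grip_width: 85.0
gripper_force: 0.0
```

```bash
python3 - <<'E'
from h import *
o=get_obs(); print(np.round(o['position'],1),o['joint_pos'].round(2),R.from_quat(o['tool_rot']).as_matrix()[:,2].round(3))
r=rot(35); z=r.apply([0,0,1]); show('g',G(.315)+z*19,r)
a,d,c=shot('wrist','w1.png')
b=np.hstack([a,shot('scene')[0][60:220,300:460].repeat(3,0).repeat(3,1)]); cv2.imwrite('pics/w1.png',cv2.resize(b[:,:,::-1],(800,int(800*480/b.shape[1]))))
E
```

```text
[379.9 236.7 148.3] [ 1.47  0.06 -1.09  1.14 -1.07 -1.07] [ 0.781 -0.217 -0.585]
g slide [-12.8, 22.0, 95.4] rot [1.6, 0.8, -0.0] world [441.5 196.5  82.4]
```

View pics/w1.png

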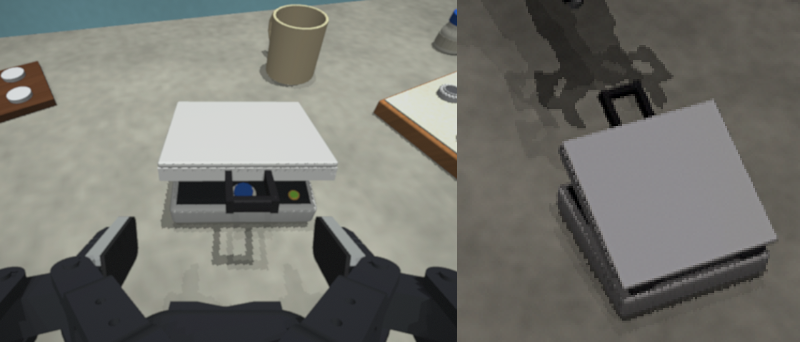

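```bash
python3 - <<'E'
from h import *
r=rot(50); z=r.apply([0,0,1]); show('pre',G(.315)+z*(-51),r);show('g',G(.315)+z*19,r)
E
```

```text
pre slide [-0.6, 23.9, 26.9] rot [1.6, -14.2, -0.2] world [394.5 207.9 132.4]
g slide [-17.7, 22.1, 94.8] rot [1.6, -14.2, -0.2] world [438.2 197.3  78.7]
```

Emit:
send_rows(
  slide=[
    [-0.6, 24, 27],
    [-0.6, 24, 27],
    [-0.6, 24, 27],
    [-0.6, 24, 27],
    [-0.6, 24, 27],
  ],
  rot=[
    [1.6, -14.2, 0],
    [1.6, -14.2, 0],
    [1.6, -14.2, 0],
    [1.6, -14.2, 0],
    [1.6, -14.2, 0],
  ],
  grip=[0, 0, 0, 0, 0],
)

```text
clock: 2.3
position: [394.4, 207.7, 131.8]
tool_rot: [0.933, -0.113, 0.34, 0.04]
ft_force: [-0.3, 0.1, 0.1]
grip_width: 85.7
gripper_force: 0.0
```

```bash
python3 - <<'E'
from h import *
o=get_obs(); print(np.round(o['position'],1),o['joint_pos'].round(2))
r=rot(50); z=r.apply([0,0,1]); show('pre',G(.315)+z*(-51),r);show('g',G(.315)+z*19,r)
T=np.array(vision.calibration('wrist')['pose']); Q=R.from_quat(o['tool_rot'])
a,d,c=shot('wrist'); P=pts(d,c); hsv=cv2.cvtColor(a,cv2.COLOR_RGB2HSV)
q=P-H; A=.315; e=-X*np.cos(A)+Z*np.sin(A); w=X*np.sin(A)+Z*np.cos(A)
s=q@e;y=q@Y;rr=q@w
g=(d>0)&(hsv[...,2]<60)&(abs(rr)<12)&(s>146)&(s<200)&(abs(y)<32)
print(g.sum(),np.percentile(s[g],[2,50,98]).round(1),np.percentile(y[g],[2,50,98]).round(1),np.percentile(rr[g],[2,50,98]).round(1))
E
```

```text
[394.4 207.7 131.8] [ 1.26 -0.06 -1.04  1.03 -0.85 -0.74]
pre slide [0.4, -0.2, -0.4] rot [0.0, -0.0, -0.2] world [394.5 207.9 132.4]
g slide [0.4, -0.2, 69.6] rot [0.0, -0.0, -0.2] world [438.2 197.3  78.7]
3280 [148.1 181.8 186.1] [-15.8   4.2  22.7] [-4.1  5.6  6.9]
```

Emit:
send_rows(
  slide=[
    [0, -2.5, 20],
    [0, -2.5, 40],
    [0, -2.5, 55],
    [0, -2.5, 69],
    [0, -2.5, 69],
    [0, -2.5, 69],
    [0, -2.5, 69],
    [0, -2.5, 69],
    [0, -2.5, 69],
    [0, -2.5, 69],
    [0, -2.5, 69],
    [0, -2.5, 69],
  ],
  rot=[
    [0, 0, 0],
    [0, 0, 0],
    [0, 0, 0],
    [0, 0, 0],
    [0, 0, 0],
    [0, 0, 0],
    [0, 0, 0],
    [0, 0, 0],
    [0, 0, 0],
    [0, 0, 0],
    [0, 0, 0],
    [0, 0, 0],
  ],
  grip=[0, 0, 0, 0, 0, 1, 1, 1, 1, 1, 1, 1],
  squeeze=30,
)

```text
clock: 3.55
position: [441.3, 199.6, 83.0]
tool_rot: [0.933, -0.119, 0.337, 0.044]
ft_force: [-31.8, -23.6, 9.0]
grip_width: 39.6
gripper_force: 32.2
```

Emit:
send_rows(
  slide=[
    [0, 1.5, 0],
    [0, 3, 0],
    [0, 3, 0],
    [0, 3, 0],
  ],
  rot=[
    [0, 0, 0],
    [0, 0, 0],
    [0, 0, 0],
    [0, 0, 0],
  ],
  grip=[1, 1, 1, 1],
)

```text
clock: 3.95
position: [441.1, 199.2, 83.7]
tool_rot: [0.933, -0.117, 0.337, 0.044]
ft_force: [-2.8, -10.7, -1.3]
grip_width: 39.3
gripper_force: 31.5
```

```bash
python3 - <<'E'
from h import *
o=get_obs(); f=o['ft_force']; print('f XYZ',(f@X).round(1),(f@Y).round(1),f[2].round(1),np.round(o['wrist_torque'],2),o['joint_pos'].round(3))
q=R.from_quat(o['tool_rot']); print(q.as_matrix().round(3),np.round(o['position'],1))
g=np.array(o['position'])-19*q.as_matrix()[:,2]-H; print(g@X,g@Y,g[2])
a,d,c=shot('wrist'); s=shot('side')[0][100:280,120:300].repeat(3,0).repeat(3,1)
b=np.hstack([cv2.resize(a,(720,540)),s]); cv2.imwrite('pics/w2.png',cv2.resize(b[:,:,::-1],(800,int(800*540/b.shape[1]))))
E
```

```text
f XYZ -0.2 -11.0 -1.3 [-2.    2.9  -2.46] [ 0.943  0.067 -1.089  1.41  -0.647 -0.894]
[[ 0.746 -0.247  0.619]
 [-0.188 -0.969 -0.161]
 [ 0.639  0.003 -0.769]] [441.1 199.2  83.7]
-161.07147146729582 2.77030430901147 58.3483318234353
```

View pics/w2.png

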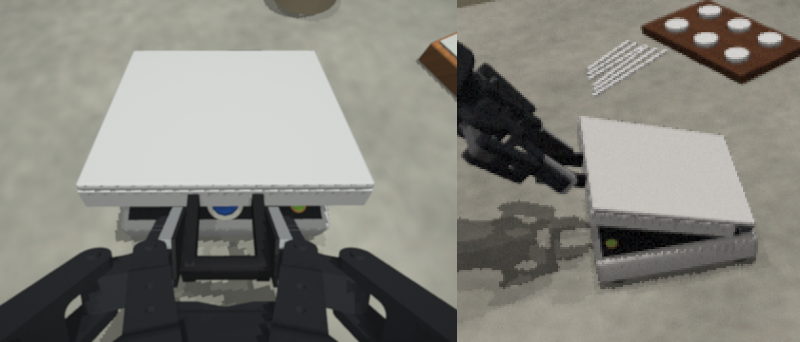

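```bash
cat >> h.py <<'E'
def arc(a0,a1,p0,p1,n,yo,r=171):
    for i in range(1,n+1):
        a=a0+(a1-a0)*i/n; p=p0+(p1-p0)*i/n; t=rot(p); z=t.apply([0,0,1])
        show(f'{a:.2f} p{p:.0f}',H+r*(-X*np.cos(a)+Z*np.sin(a))+yo*Y+19*z,t)
E
python3 - <<'E'
from h import *
arc(.346,1.15,51,77,8,2.8)
E
```

```text
0.45 p54 slide [13.8, -0.3, -7.6] rot [0.6, -4.0, -0.5] world [446.8 198.1  98.4]
0.55 p58 slide [28.7, -0.3, -14.1] rot [0.6, -7.2, -0.5] world [453.9 196.4 112.9]
0.65 p61 slide [44.2, -0.4, -19.0] rot [0.6, -10.5, -0.5] world [462.4 194.3 126.6]
0.75 p64 slide [60.0, -0.5, -22.3] rot [0.6, -13.7, -0.5] world [472.2 191.9 139.2]
0.85 p67 slide [76.1, -0.6, -23.9] rot [0.5, -17.0, -0.5] world [483.2 189.3 150.8]
0.95 p70 slide [92.3, -0.7, -23.9] rot [0.5, -20.2, -0.5] world [495.3 186.4 161.1]
1.05 p74 slide [108.3, -0.8, -22.2] rot [0.5, -23.5, -0.6] world [508.4 183.2 170. ]
1.15 p77 slide [124.1, -1.0, -18.9] rot [0.5, -26.7, -0.6] world [522.2 179.8 177.6]
```

Emit:
send_rows(
  slide=[
    [7, 0, -4],
    [14, 0, -7.6],
    [21, 0, -11],
    [28.7, 0, -14],
    [36.5, 0, -16.7],
    [44, 0, -19],
    [52, 0, -20.8],
    [60, -0.5, -22.3],
    [68, -0.5, -23.2],
    [76, -0.6, -24],
    [84, -0.7, -24],
    [92, -0.7, -24],
    [100, -0.8, -23],
    [108, -0.8, -22],
    [116, -1, -20.6],
    [124, -1, -19],
    [124, -1, -19],
    [124, -1, -19],
  ],
  rot=[
    [0.3, -2, 0],
    [0.6, -4, -0.5],
    [0.6, -5.6, -0.5],
    [0.6, -7.2, -0.5],
    [0.6, -9, -0.5],
    [0.6, -10.5, -0.5],
    [0.6, -12, -0.5],
    [0.6, -13.7, -0.5],
    [0.6, -15.4, -0.5],
    [0.5, -17, -0.5],
    [0.5, -18.6, -0.5],
    [0.5, -20.2, -0.5],
    [0.5, -22, -0.5],
    [0.5, -23.5, -0.5],
    [0.5, -25, -0.5],
    [0.5, -26.7, -0.5],
    [0.5, -26.7, -0.5],
    [0.5, -26.7, -0.5],
  ],
  grip=[1, 1, 1, 1, 1, 1, 1, 1, 1, 1, 1, 1, 1, 1, 1, 1, 1, 1],
)

```text
clock: 5.85
position: [519.4, 179.8, 175.9]
tool_rot: [0.987, -0.116, 0.109, 0.016]
ft_force: [-2.2, -9.4, 1.9]
grip_width: 39.3
gripper_force: 34.5
```

```bash
cat >> h.py <<'E'
def lidang(n='side'):
    a,d,c=shot(n); P=pts(d,c); hsv=cv2.cvtColor(a,cv2.COLOR_RGB2HSV); q=P-H; s=q@X; y=q@Y
    m=(d>0)&(hsv[...,2]>70)&(hsv[...,1]<60)&(abs(y)<65)&(np.hypot(s,q[...,2])<140)&(np.hypot(s,q[...,2])>50)&(P[...,2]>70)
    sx=s[m];z=q[...,2][m]
    # robust plane line fit in (s,z)
    vx,vz,x0,z0=cv2.fitLine(np.stack([sx,z],1).astype(np.float32),cv2.DIST_HUBER,0,.01,.01).ravel()
    if vz<0: vx,vz=-vx,-vz
    off=(0-x0)*vz-(0-z0)*vx
    return m.sum(), np.arctan2(vz,-vx).round(3), off.round(1)
def st():
    o=get_obs(); f=o['ft_force']; q=R.from_quat(o['tool_rot']).as_matrix(); g=np.array(o['position'])-19*q[:,2]-H
    print('f',(f@X).round(1),(f@Y).round(1),f[2].round(1),'w',o['grip_width'].round(1),'j',o['joint_pos'].round(2),'grasp ang',np.arctan2(g[2],-g@X).round(3),'r',np.hypot(g[2],g@X).round(1),'y',(g@Y).round(1),'pitch',np.degrees(np.arctan2(-q[2,2],q[:,2]@X)).round(1))
E
python3 - <<'E'
from h import *
st(); print(lidang('scene'),lidang('side'))
arc(1.15,1.92,77,103,8,2.8)
E
```

```text
Traceback (most recent call last):
  File "h.py", line 40, in st
    print('f',(f@X).round(1),(f@Y).round(1),f[2].round(1),'w',o['grip_width'].round(1),'j',o['joint_pos'].round(2),'grasp ang',np.arctan2(g[2],-g@X).round(3),'r',np.hypot(g[2],g@X).round(1),'y',(g@Y).round(1),'pitch',np.degrees(np.arctan2(-q[2,2],q[:,2]@X)).round(1))
                                                              ^^^^^^^^^^^^^^^^^^^^^
AttributeError: 'float' object has no attribute 'round'
```

```bash
sed -i "s/o\['grip_width'\].round(1)/round(float(o['grip_width']),1)/" h.py
python3 - <<'E'
from h import *
st(); print(lidang('scene'),lidang('side'))
arc(1.13,1.92,77,103,8,2.8)
E
```

```text
f 0.0 -9.7 1.9 w 39.3 j [ 0.74  0.16 -0.26  0.22 -1.04  0.5 ] grasp ang 1.132 r 170.6 y 2.2 pitch 77.3
(np.int64(3220), np.float32(1.085), np.float32(-13.9)) (np.int64(620), np.float32(1.085), np.float32(-11.9))
1.23 p80 slide [15.4, -0.6, -3.2] rot [0.3, -2.9, 0.3] world [533.3 177.2 182.4]
1.33 p84 slide [31.1, -0.5, -4.5] rot [0.3, -6.2, 0.3] world [548.  173.6 187.1]
1.43 p87 slide [46.9, -0.4, -4.1] rot [0.3, -9.4, 0.3] world [563.1 170.  190.2]
1.52 p90 slide [62.6, -0.3, -2.2] rot [0.3, -12.7, 0.2] world [578.3 166.3 191.8]
1.62 p93 slide [78.0, -0.3, 1.3] rot [0.3, -15.9, 0.2] world [593.7 162.5 191.8]
1.72 p96 slide [93.0, -0.2, 6.3] rot [0.3, -19.2, 0.2] world [609.  158.9 190.2]
1.82 p100 slide [107.4, -0.2, 12.9] rot [0.3, -22.4, 0.2] world [624.  155.2 186.9]
1.92 p103 slide [121.0, -0.2, 20.8] rot [0.3, -25.7, 0.2] world [638.7 151.7 182.2]
```

Emit:
send_rows(
  slide=[
    [8, -0.3, -1.8],
    [15.4, -0.5, -3.2],
    [23, -0.5, -4],
    [31, -0.5, -4.5],
    [39, -0.5, -4.4],
    [47, -0.4, -4.1],
    [55, -0.4, -3.3],
    [62.6, -0.3, -2.2],
    [70.4, -0.3, -0.6],
    [78, -0.3, 1.3],
    [85.6, -0.3, 3.7],
    [93, -0.2, 6.3],
    [100.3, -0.2, 9.5],
    [107.4, -0.2, 13],
    [114.3, -0.2, 16.8],
    [121, -0.2, 20.8],
    [121, -0.2, 20.8],
    [121, -0.2, 20.8],
  ],
  rot=[
    [0.2, -1.5, 0.2],
    [0.3, -2.9, 0.3],
    [0.3, -4.5, 0.3],
    [0.3, -6.2, 0.3],
    [0.3, -7.8, 0.3],
    [0.3, -9.4, 0.3],
    [0.3, -11, 0.3],
    [0.3, -12.7, 0.2],
    [0.3, -14.3, 0.2],
    [0.3, -15.9, 0.2],
    [0.3, -17.5, 0.2],
    [0.3, -19.2, 0.2],
    [0.3, -20.8, 0.2],
    [0.3, -22.4, 0.2],
    [0.3, -24, 0.2],
    [0.3, -25.7, 0.2],
    [0.3, -25.7, 0.2],
    [0.3, -25.7, 0.2],
  ],
  grip=[1, 1, 1, 1, 1, 1, 1, 1, 1, 1, 1, 1, 1, 1, 1, 1, 1, 1],
)

```text
clock: 7.75
position: [638.9, 150.1, 182.2]
tool_rot: [0.986, -0.118, -0.114, -0.011]
ft_force: [-3.8, -14.2, -6.6]
grip_width: 39.8
gripper_force: 32.4
```

```bash
python3 - <<'E'
from h import *
st(); print(lidang('scene'),lidang('side'))
a=shot('side')[0]; cv2.imwrite('pics/s3.png',a[:,:,::-1])
E
```

```text
f -0.3 -14.7 -6.6 w 39.8 j [ 0.39  0.65  0.63 -0.13 -1.74  0.93] grasp ang 1.924 r 171.2 y 1.5 pitch 103.2
(np.int64(1), np.float32(1.76), np.float32(-25.5)) (np.int64(413), np.float32(1.846), np.float32(-4.8))
```

View pics/s3.png

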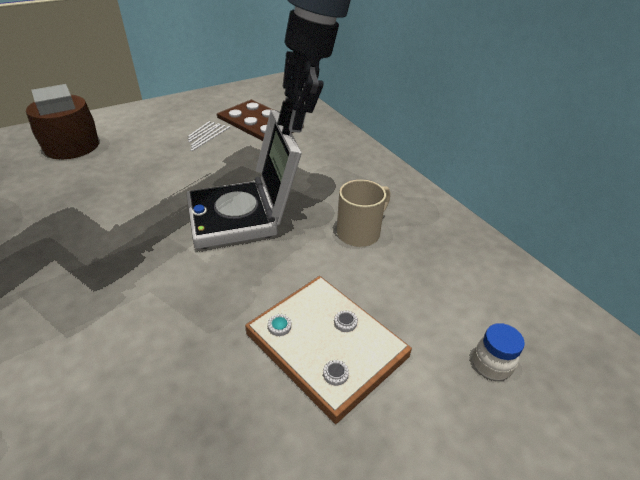

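```bash
cat >> h.py <<'E'
def lidang2(n='scene'):
    a,d,c=shot(n); P=pts(d,c); q=P-H; s=q@X; y=q@Y; z=q[...,2]
    m=(d>0)&(abs(y)<68)&(np.hypot(s,z)<138)&(z>30)&(s>-25)
    sx,zz=s[m],z[m]; A=1.9
    for _ in range(6):
        k=abs(sx*np.sin(A)+zz*np.cos(A)-14)<(8 if _<3 else 4)   # back face 14 mm off the axis
        vx,vz,x0,z0=cv2.fitLine(np.stack([sx[k],zz[k]],1).astype(np.float32),cv2.DIST_L2,0,.01,.01).ravel()
        A=np.arctan2(abs(vz),-vx*np.sign(vz))
    return k.sum(),round(float(A),3),round(float(x0*np.sin(A)+z0*np.cos(A)),1)
E
python3 - <<'E'
from h import *
print(lidang2('scene'),lidang2('scene'))
E
```

```text
(np.int64(1305), 1.858, 12.9) (np.int64(1295), 1.859, 12.8)
```

```bash
python3 - <<'E'
from h import *
arc(1.924,1.988,103.2,105,1,1.5)
E
```

```text
1.99 p105 slide [10.6, -0.1, 2.0] rot [0.3, -1.8, -0.0] world [648.2 148.  178. ]
```

Emit:
send_rows(
  slide=[
    [4, 1, 0.7],
    [8, 1, 1.5],
    [10.6, 1, 2],
    [10.6, 1, 2],
    [10.6, 1, 2],
  ],
  rot=[
    [0, -0.8, 0],
    [0, -1.4, 0],
    [0, -1.8, 0],
    [0, -1.8, 0],
    [0, -1.8, 0],
  ],
  grip=[1, 1, 1, 1, 1],
)

```text
clock: 8.5
position: [647.8, 148.0, 178.6]
tool_rot: [0.985, -0.117, -0.13, -0.014]
ft_force: [-6.6, -12.6, -4.2]
grip_width: 39.5
gripper_force: 34.7
```

```bash
python3 - <<'E'
from h import *
st(); print(lidang2('scene'),lidang2('scene'))
E
```

```text
f -3.4 -13.8 -4.2 w 39.5 j [ 0.38  0.69  0.7  -0.15 -1.79  0.94] grasp ang 1.984 r 171.4 y 1.4 pitch 105.0
(np.int64(998), 1.919, 12.8) (np.int64(995), 1.919, 12.8)
```

Emit:
send_rows(
  slide=[
    [0, 0, 0],
    [0, 0, 0],
    [0, 0, 0],
    [0, 0, 0],
    [0, 0, 0],
    [0, 0, -30],
    [0, 0, -60],
    [0, 0, -100],
    [-50, 0, -105],
    [-100, 0, -105],
    [-150, 0, -105],
    [-175, 0, -105],
    [-175, 0, -105],
    [-175, 0, -105],
  ],
  rot=[
    [0, 0, 0],
    [0, 0, 0],
    [0, 0, 0],
    [0, 0, 0],
    [0, 0, 0],
    [0, 0, 0],
    [0, 0, 0],
    [0, 0, 0],
    [0, 7, 0],
    [0, 15, 0],
    [0, 15, 0],
    [0, 15, 0],
    [0, 15, 0],
    [0, 15, 0],
  ],
  grip=[0, 0, 0, 0, 0, 0, 0, 0, 0, 0, 0, 1, 1, 1],
)

```text
clock: 10.0
position: [508.9, 184.7, 329.4]
tool_rot: [0.993, -0.116, 0.007, -0.005]
ft_force: [0.6, 0.5, 0.3]
grip_width: 44.0
gripper_force: 0.0
```

```bash
python3 - <<'E'
from h import *
st(); print(lidang2('scene'))
for n in ('side','wrist','scene'):
    a,d,c=shot(n); hsv=cv2.cvtColor(a,cv2.COLOR_RGB2HSV); P=pts(d,c)
    m=(hsv[...,0]>105)&(hsv[...,0]<130)&(hsv[...,1]>140)&(np.linalg.norm(P[...,:2]-[467,190],axis=-1)<40)
    v,u=np.nonzero(m)
    if len(v): print(n,len(v),ray((u.min()+u.max())/2,(v.min()+v.max())/2,c,41).round(1),ray(u.mean(),v.mean(),c,41).round(1))
    if n=='wrist': cv2.imwrite('pics/w4.png',a[:,:,::-1])
print('pred key',H-122*X)
E
```

```text
f 0.4 0.6 0.3 w 44.0 j [ 0.64  0.22  0.31  0.   -1.64  0.7 ] grasp ang 1.317 r 318.6 y 4.1 pitch 89.3
(np.int64(1019), 1.919, 12.8)
side 81 [474.4 190.9  41. ] [465.9 191.2  41. ]
wrist 204 [468.7 193.1  41. ] [468.7 193.2  41. ]
scene 73 [343.9 331.7  41. ] [463.7 199.8  41. ]
pred key [466.72075793 190.3873378   40.        ]
```

View pics/w4.png

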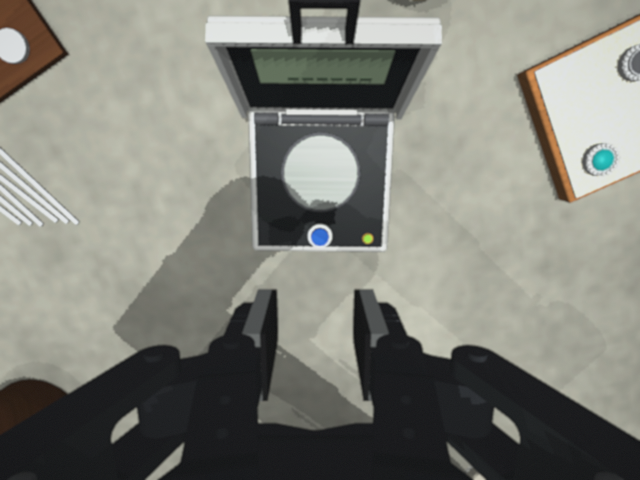

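```bash
python3 - <<'E'
from h import *
show('hover',np.array([468,192,60.]),rot(90)); show('press',np.array([468,192,38.3]),rot(90))
a,d,c=shot('wrist'); print('pan',ray(320,172.5,c,39).round(1),'pred',(H-54*X).round(1),'brooch',ray(602,159,c,36).round(1))
E
```

```text
hover slide [-46.7, 4.2, 264.5] rot [-0.4, -0.4, 0.1] world [468. 192.  60.]
press slide [-46.9, 4.4, 286.2] rot [-0.4, -0.4, 0.1] world [468.  192.   38.3]
pan [535. 176.  39.] pred [532.8 174.4  40. ] brooch [ 480.5 -108.5   36. ]
```

Emit:
send_rows(
  slide=[
    [-46.7, 4.2, 40],
    [-46.7, 4.2, 80],
    [-46.7, 4.2, 125],
    [-46.7, 4.2, 170],
    [-46.7, 4.2, 215],
    [-46.7, 4.2, 250],
    [-46.7, 4.2, 264],
    [-46.7, 4.2, 264],
    [-46.7, 4.2, 264],
  ],
  rot=[
    [-0.4, -0.4, 0],
    [-0.4, -0.4, 0],
    [-0.4, -0.4, 0],
    [-0.4, -0.4, 0],
    [-0.4, -0.4, 0],
    [-0.4, -0.4, 0],
    [-0.4, -0.4, 0],
    [-0.4, -0.4, 0],
    [-0.4, -0.4, 0],
  ],
  grip=[1, 1, 1, 1, 1, 1, 1, 1, 1],
)

```text
clock: 11.15
position: [468.6, 191.9, 61.1]
tool_rot: [0.993, -0.118, 0.001, 0.001]
ft_force: [0.4, 0.9, 0.1]
grip_width: -0.1
gripper_force: 0.0
```

```bash
python3 - <<'E'
from h import *
st(); show('press',np.array([468,192,38.]),rot(90))
a,d,c=shot('wrist'); hsv=cv2.cvtColor(a,cv2.COLOR_RGB2HSV); m=(hsv[...,0]>105)&(hsv[...,0]<130)&(hsv[...,1]>140); v,u=np.nonzero(m); print(len(v), u.mean(),v.mean(),ray(u.mean(),v.mean(),c,42).round(1))
b=np.hstack([a,shot('side')[0][140:260,160:320].repeat(4,0).repeat(4,1)]); cv2.imwrite('pics/w5.png',cv2.resize(b[:,:,::-1],(800,300)))
E
```

```text
f 0.2 1.0 0.1 w -0.1 j [ 0.7   0.29 -0.3   0.   -0.98  0.63] grasp ang 0.321 r 127.0 y 2.0 pitch 89.9
press slide [-0.7, 0.0, 23.1] rot [0.1, -0.1, 0.0] world [468. 192.  38.]
587 313.9182282793867 281.67291311754684 [474.1 192.2  42. ]
```

View pics/w5.png

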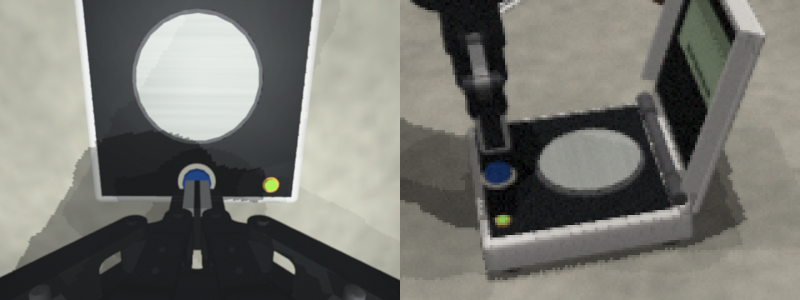

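Emit:
send_rows(
  slide=[
    [0, 0, 8],
    [0, 0, 15],
    [0, 0, 18],
    [0, 0, 20],
    [0, 0, 21.5],
    [0, 0, 22.7],
    [0, 0, 22.7],
    [0, 0, 22.7],
  ],
  rot=[
    [0, 0, 0],
    [0, 0, 0],
    [0, 0, 0],
    [0, 0, 0],
    [0, 0, 0],
    [0, 0, 0],
    [0, 0, 0],
    [0, 0, 0],
  ],
  grip=[1, 1, 1, 1, 1, 1, 1, 1],
)

```text
clock: 12.05
position: [467.8, 192.0, 38.6]
tool_rot: [0.993, -0.118, 0.001, 0.0]
ft_force: [-1.3, -0.7, 2.8]
grip_width: -0.0
gripper_force: 1.2
```

Emit:
send_rows(
  slide=[
    [0, 0, 0.8],
    [0, 0, 0.8],
    [0, 0, 0.8],
  ],
  rot=[
    [0, 0, 0],
    [0, 0, 0],
    [0, 0, 0],
  ],
  grip=[1, 1, 1],
)

```text
clock: 12.35
position: [468.0, 192.1, 38.1]
tool_rot: [0.993, -0.118, 0.001, 0.0]
ft_force: [-2.0, -0.8, 6.0]
grip_width: 0.4
gripper_force: 2.6
```

```bash
python3 - <<'E'
from h import *
show('over',np.array([450,-110,200.]),rot(90))
E
```

```text
over slide [53.4, 297.9, -161.8] rot [-0.0, -0.1, 0.1] world [ 450. -110.  200.]
```

Emit:
send_rows(
  slide=[
    [0, 0, -20],
    [0, 0, -60],
    [0, 0, -110],
    [0, 0, -160],
    [10, 50, -160],
    [20, 100, -160],
    [30, 150, -160],
    [40, 200, -160],
    [50, 250, -160],
    [53, 298, -160],
    [53, 298, -160],
    [53, 298, -160],
    [53, 298, -160],
  ],
  rot=[
    [0, 0, 0],
    [0, 0, 0],
    [0, 0, 0],
    [0, 0, 0],
    [0, 0, 0],
    [0, 0, 0],
    [0, 0, 0],
    [0, 0, 0],
    [0, 0, 0],
    [0, 0, 0],
    [0, 0, 0],
    [0, 0, 0],
    [0, 0, 0],
  ],
  grip=[1, 1, 1, 1, 1, 0.8, 0.3, 0.3, 0.3, 0.3, 0.3, 0.3, 0.3],
)

```text
clock: 13.65
position: [449.8, -109.4, 197.7]
tool_rot: [0.993, -0.118, 0.001, -0.0]
ft_force: [-0.3, 0.2, 0.7]
grip_width: 59.9
gripper_force: 0.0
```

```bash
python3 - <<'E'
from h import *
st(); o=get_obs(); print(o['position'])
a,d,c=shot('wrist'); P=pts(d,c); hsv=cv2.cvtColor(a,cv2.COLOR_RGB2HSV); m=(hsv[...,0]>80)&(hsv[...,0]<100)&(hsv[...,1]>120); v,u=np.nonzero(m)
b=ray(u.mean(),v.mean(),c,36); print(len(v),u.mean(),v.mean(),b.round(1),np.median(P[m],0).round(1))
t=rot(90); show('g',np.array([b[0],b[1],70]),t)
cv2.imwrite('pics/w6.png',a[:,:,::-1])
E
```

```text
f -0.4 0.1 0.7 w 59.9 j [ 0.1   0.1  -0.17  0.   -1.3   1.23] grasp ang 1.204 r 189.3 y -295.4 pitch 89.9
[ 449.81945323 -109.44084496  197.67466205]
616 308.37987012987014 181.125 [ 479.6 -110.5   36. ] [ 479.9 -110.5   36.5]
g slide [29.1, -5.5, 127.7] rot [-0.0, -0.1, 0.1] world [ 479.6 -110.5   70. ]
```

View pics/w6.png

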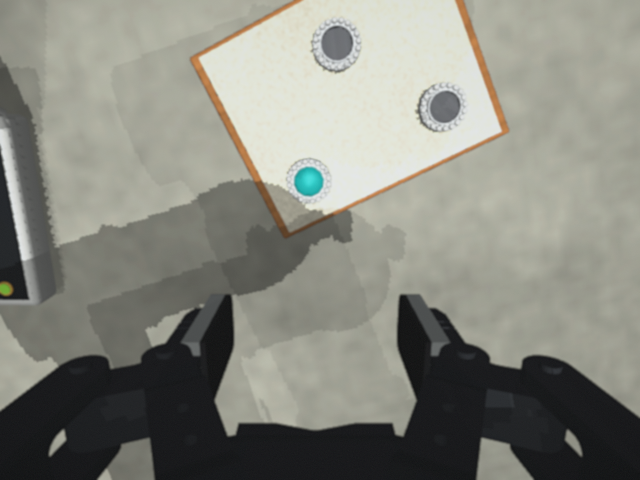

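Emit:
send_rows(
  slide=[
    [29, -5.5, 45],
    [29, -5.5, 90],
    [29, -5.5, 125],
    [29, -5.5, 150],
    [29, -5.5, 162],
    [29, -5.5, 168],
    [29, -5.5, 171.5],
    [29, -5.5, 171.5],
    [29, -5.5, 171.5],
  ],
  rot=[
    [0, 0, 0],
    [0, 0, 0],
    [0, 0, 0],
    [0, 0, 0],
    [0, 0, 0],
    [0, 0, 0],
    [0, 0, 0],
    [0, 0, 0],
    [0, 0, 0],
  ],
  grip=[0.3, 0.3, 0.3, 0.3, 0.3, 0.3, 0.3, 0.3, 0.3],
)

```text
clock: 14.6
position: [479.9, -111.2, 27.1]
tool_rot: [0.993, -0.117, 0.001, 0.0]
ft_force: [-0.2, -0.3, 0.6]
grip_width: 59.9
gripper_force: 0.0
```

```bash
python3 - <<'E'
from h import *
st(); print(get_obs()['position'])
a=shot('wrist')[0]; s=shot('side')[0][270:390,210:370].repeat(4,0).repeat(4,1); cv2.imwrite('pics/w7.png',cv2.resize(np.hstack([a,s])[:,:,::-1],(800,300)))
E
```

```text
f -0.1 -0.3 0.6 w 59.9 j [ 0.09  0.31 -0.38  0.   -0.88  1.24] grasp ang 0.157 r 38.8 y -290.1 pitch 89.8
[ 479.91007188 -111.23863258   27.06717851]
```

View pics/w7.png

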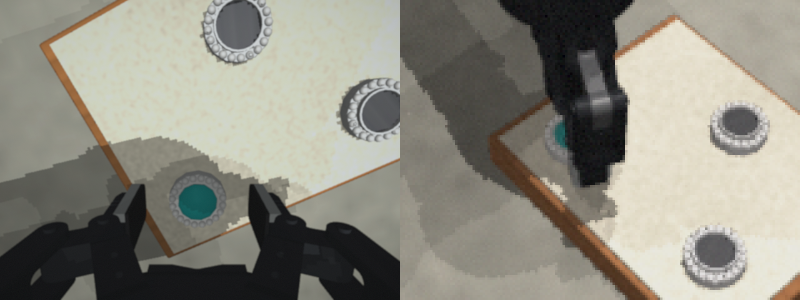

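Emit:
send_rows(
  slide=[
    [0, 0, 0.5],
    [0, 0, 0.5],
    [0, 0, 0.5],
    [0, 0, 0.5],
    [0, 0, 0.5],
    [0, 0, 0.5],
    [0, 0, 0.5],
    [0, 0, -3],
    [0, 0, -10],
    [0, 0, -20],
    [0, 0, -40],
    [0, 0, -80],
    [0, 0, -110],
    [0, 0, -110],
  ],
  rot=[
    [0, 0, 0],
    [0, 0, 0],
    [0, 0, 0],
    [0, 0, 0],
    [0, 0, 0],
    [0, 0, 0],
    [0, 0, 0],
    [0, 0, 0],
    [0, 0, 0],
    [0, 0, 0],
    [0, 0, 0],
    [0, 0, 0],
    [0, 0, 0],
    [0, 0, 0],
  ],
  grip=[1, 1, 1, 1, 1, 1, 1, 1, 1, 1, 1, 1, 1, 1],
  squeeze=25,
)

```text
clock: 16.1
position: [482.1, -111.8, 141.7]
tool_rot: [0.993, -0.117, 0.006, -0.0]
ft_force: [1.2, -0.1, 0.0]
grip_width: 32.2
gripper_force: 25.0
```

```bash
python3 - <<'E'
from h import *
st(); o=get_obs();print(o['position'])
a,d,c=shot('wrist'); P=pts(d,c); hsv=cv2.cvtColor(a,cv2.COLOR_RGB2HSV); m=(hsv[...,0]>80)&(hsv[...,0]<100)&(hsv[...,1]>120); v,u=np.nonzero(m)
q=P[m&(d>0)]; print(len(v),u.mean(),v.mean(),np.median(q,0).round(1),'rel tool',R.from_quat(o['tool_rot']).inv().apply(np.median(q,0)-o['position']).round(1),'zmax',np.percentile(q[:,2],[2,98]).round(1))
cv2.imwrite('pics/w8.png',a[:,:,::-1]); print('pan',(H-54*X).round(1)); 
E
```

```text
f 1.2 0.2 0.0 w 32.2 j [ 0.09  0.19 -0.21  0.   -1.16  1.24] grasp ang 1.28 r 126.0 y -290.2 pitch 89.4
[ 482.1227722  -111.83271774  141.68274161]
2642 315.02914458743373 322.34973504920515 [ 483.6 -111.1  151.8] rel tool [  1.4  -1.1 -10.1] zmax [149.1 153.6]
pan [532.8 174.4  40. ]
```

View pics/w8.png

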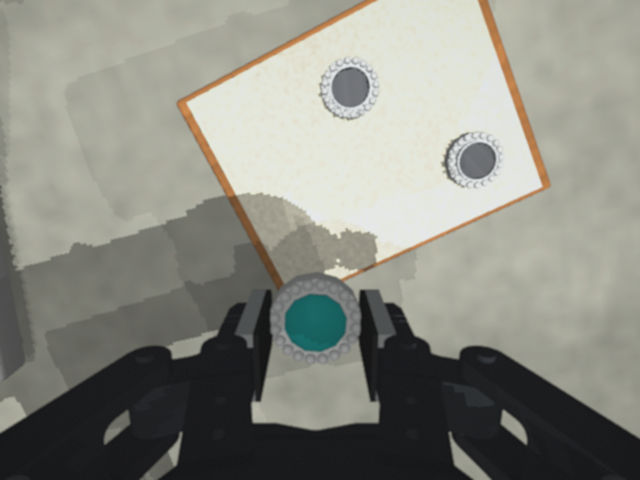

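```bash
python3 - <<'E'
from h import *
show('over',np.array([531,175,100.]),rot(90))
E
```

```text
over slide [-18.3, -290.2, 39.4] rot [-0.1, -0.4, 0.1] world [531. 175. 100.]
```

Emit:
send_rows(
  slide=[
    [-2, -30, 0],
    [-4, -60, 0],
    [-6, -90, 0],
    [-8, -120, 0],
    [-10, -150, 0],
    [-12, -180, 0],
    [-14, -210, 0],
    [-16, -240, 0],
    [-18, -270, 0],
    [-18, -290, 0],
    [-18, -290, 15],
    [-18, -290, 30],
    [-18, -290, 39],
    [-18, -290, 39],
    [-18, -290, 39],
  ],
  rot=[
    [0, 0, 0],
    [0, 0, 0],
    [0, 0, 0],
    [0, 0, 0],
    [0, 0, 0],
    [0, 0, 0],
    [0, 0, 0],
    [0, 0, 0],
    [0, 0, 0],
    [0, 0, 0],
    [0, 0, 0],
    [0, 0, 0],
    [0, 0, 0],
    [0, 0, 0],
    [0, 0, 0],
  ],
  grip=[1, 1, 1, 1, 1, 1, 1, 1, 1, 1, 1, 1, 1, 1, 1],
)

```text
clock: 17.65
position: [529.6, 174.4, 97.5]
tool_rot: [0.993, -0.118, 0.001, 0.0]
ft_force: [0.4, 0.5, 0.5]
grip_width: 32.0
gripper_force: 25.0
```

```bash
python3 - <<'E'
from h import *
st(); print(get_obs()['position'],lidang2()); show('t',np.array([531,175,43.]),rot(90))
E
```

```text
f 0.3 0.6 0.5 w 32.0 j [ 0.6   0.35 -0.12  0.   -1.11  0.73] grasp ang 0.929 r 95.5 y -0.7 pitch 89.9
[529.63445879 174.40141655  97.50749344] (np.int64(1019), 1.919, 12.8)
t slide [0.9, -0.6, 54.9] rot [-0.0, -0.1, 0.1] world [531. 175.  43.]
```

Emit:
send_rows(
  slide=[
    [1, -0.5, 15],
    [1, -0.5, 30],
    [1, -0.5, 42],
    [1, -0.5, 49],
    [1, -0.5, 53],
    [1, -0.5, 54.5],
    [1, -0.5, 54.5],
    [1, -0.5, 54.5],
    [1, -0.5, 54.5],
  ],
  rot=[
    [0, 0, 0],
    [0, 0, 0],
    [0, 0, 0],
    [0, 0, 0],
    [0, 0, 0],
    [0, 0, 0],
    [0, 0, 0],
    [0, 0, 0],
    [0, 0, 0],
  ],
  grip=[1, 1, 1, 1, 1, 1, 1, 1, 1],
)

```text
clock: 18.6
position: [530.8, 175.1, 43.2]
tool_rot: [0.993, -0.118, 0.001, -0.0]
ft_force: [0.1, -0.7, 0.4]
grip_width: 32.4
gripper_force: 25.0
```

```bash
python3 - <<'E'
from h import *
st(); print(get_obs()['position'],get_obs()['ft_force'])
s=shot('side')[0][150:250,175:308].repeat(6,0).repeat(6,1); cv2.imwrite('pics/s9.png',s[:,:,::-1])
E
```

```text
f 0.2 -0.7 0.4 w 32.4 j [ 0.6   0.4  -0.19  0.   -0.98  0.73] grasp ang 0.376 r 60.3 y 0.2 pitch 89.9
[530.84581629 175.08618708  43.17315793] [ 0.07973395 -0.69630944  0.44061088]
```

View pics/s9.png

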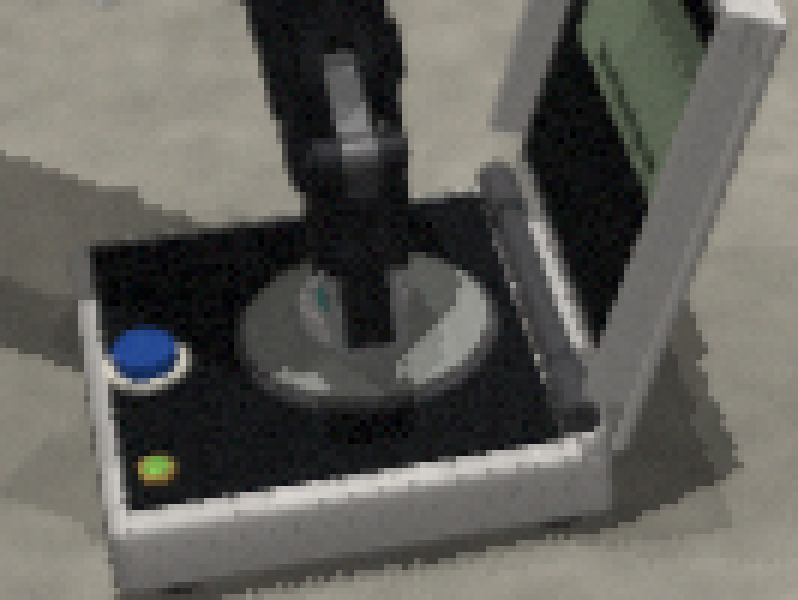

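Emit:
send_rows(
  slide=[
    [0, 0, 0.5],
    [0, 0, 1],
    [0, 0, 1.5],
    [0, 0, 1.5],
    [0, 0, 1.5],
  ],
  rot=[
    [0, 0, 0],
    [0, 0, 0],
    [0, 0, 0],
    [0, 0, 0],
    [0, 0, 0],
  ],
  grip=[1, 1, 1, 1, 1],
)

```text
clock: 19.15
position: [530.5, 174.9, 41.2]
tool_rot: [0.993, -0.118, 0.001, 0.0]
ft_force: [0.3, 0.5, -0.6]
grip_width: 32.2
gripper_force: 25.0
```

Emit:
send_rows(
  slide=[
    [0, 0, 0.3],
    [0, 0, 0.6],
    [0, 0, 0.6],
  ],
  rot=[
    [0, 0, 0],
    [0, 0, 0],
    [0, 0, 0],
  ],
  grip=[1, 1, 1],
)

```text
clock: 19.45
position: [530.5, 174.9, 40.6]
tool_rot: [0.993, -0.118, 0.001, 0.0]
ft_force: [0.0, 1.1, -0.2]
grip_width: 32.2
gripper_force: 25.0
```

Emit:
send_rows(
  slide=[
    [0, 0, 0.4],
    [0, 0, 0.4],
    [0, 0, 0.4],
  ],
  rot=[
    [0, 0, 0],
    [0, 0, 0],
    [0, 0, 0],
  ],
  grip=[1, 1, 1],
)

```text
clock: 19.75
position: [530.6, 174.9, 40.3]
tool_rot: [0.993, -0.118, 0.001, 0.0]
ft_force: [-0.2, -0.3, -0.1]
grip_width: 32.6
gripper_force: 25.1
```

Emit:
send_rows(
  slide=[
    [0, 0, 0.4],
    [0, 0, 0.4],
    [0, 0, 0.4],
  ],
  rot=[
    [0, 0, 0],
    [0, 0, 0],
    [0, 0, 0],
  ],
  grip=[1, 1, 1],
)

```text
clock: 20.05
position: [530.6, 174.9, 40.3]
tool_rot: [0.993, -0.118, 0.001, 0.0]
ft_force: [-2.8, 0.1, 5.5]
grip_width: 32.3
gripper_force: 25.5
```

Emit:
send_rows(
  slide=[
    [0, 0, -0.4],
    [0, 0, -0.4],
    [0, 0, -0.4],
    [0, 0, -0.4],
    [0, 0, -0.4],
    [0, 0, -0.4],
    [0, 0, -0.4],
    [0, 0, -5],
    [0, 0, -20],
    [0, 0, -50],
    [0, 0, -90],
    [0, 0, -130],
    [-60, 0, -160],
    [-60, 0, -160],
    [-60, 0, -160],
  ],
  rot=[
    [0, 0, 0],
    [0, 0, 0],
    [0, 0, 0],
    [0, 0, 0],
    [0, 0, 0],
    [0, 0, 0],
    [0, 0, 0],
    [0, 0, 0],
    [0, 0, 0],
    [0, 0, 0],
    [0, 0, 0],
    [0, 0, 0],
    [0, 0, 0],
    [0, 0, 0],
    [0, 0, 0],
  ],
  grip=[1, 0.9, 0.6, 0.3, 0.3, 0.3, 0.3, 0.3, 0.3, 0.3, 0.3, 0.3, 0.3, 0.3, 0.3],
)

```text
clock: 21.55
position: [471.2, 189.8, 201.9]
tool_rot: [0.993, -0.117, 0.002, -0.001]
ft_force: [0.6, 0.3, 0.4]
grip_width: 59.7
gripper_force: 0.0
```

```bash
python3 - <<'E'
from h import *
st(); print(lidang2())
a,d,c=shot('wrist'); P=pts(d,c); hsv=cv2.cvtColor(a,cv2.COLOR_RGB2HSV); m=(hsv[...,0]>80)&(hsv[...,0]<100)&(hsv[...,1]>120); v,u=np.nonzero(m)
print(len(v),u.mean(),v.mean(),ray(u.mean(),v.mean(),c,50).round(1),np.percentile(P[m][:,2],[2,50,98]).round(1))
s=shot('side')[0]
cv2.imwrite('pics/w10.png',cv2.resize(np.hstack([a,s])[:,:,::-1],(800,300)))
E
```

```text
f 0.5 0.4 0.4 w 59.7 j [ 0.69  0.18 -0.06  0.   -1.32  0.64] grasp ang 0.995 r 215.8 y 0.4 pitch 89.8
(np.int64(1019), 1.919, 12.8)
723 315.9336099585062 137.86583679114798 [530.6 175.9  50. ] [48.4 50.6 52.5]
```

View pics/w10.png

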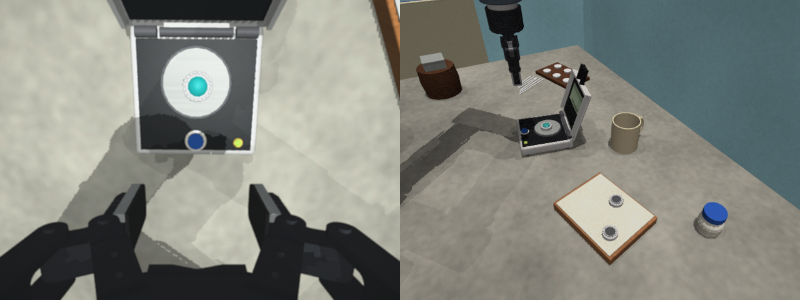

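The brooch lies flat on the pan with the stone up, at (198,87) in the left half of the picture. The lid stands at 110°, and the robot touches nothing.

```bash
python3 -c "
from rig import order; print(order.close_job())"
```

```text
the job is handed in; nothing more can be done
None
```

The job is handed in: the lid stands at about 110°, the zero key was pressed fully down with the pan empty, and the brooch then went stone up and wholly on the pan (brief touch-down of about 5.5 N), with the plain pieces, mug and jar left alone.

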